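# Set the under-sink filter pump's click selector and switch it on

## Task

Under the sink, push the fin of the filter pump's selector dial round with a fingertip, click by click and without pinching it, to the fifth position (count clockwise, the shortest tick is the first), so that it rests in that click. Only then press the toggle switch on the low side wall fully down to start the pump. Leave the tin, jar and brush on the turntable where they are.

Things in the scene. Friction and masses are not known exactly. Their poses are not given: they have to be found in the camera images.
- unit: White plastic filter-pump box, 160 x 160 mm and 85 mm high, fixed to the surface; origin at the centre of its underside, z up. The round grey selector dial sits in the middle of its top, with seven dark radial ticks around it. Two brass stubs stick 20 mm out of its +x side. A yellow dustpan, 35 mm high, is fixed to the surface beyond it.
- first_tick (a point): Fixed point at the inner end of the shortest tick (first position), 57 mm from the dial axis, on the box top, in the direction 120 degrees anticlockwise from the box +x axis. Seven dark ticks lie 40 degrees apart; clockwise from above each is 3 mm longer than the last, from 7 mm (first) to 25 mm (seventh). The fifth is 19 mm long, 40 degrees clockwise from the box +x axis.
- dial (a joint): Dial angle in rad: 0 at the first position, growing clockwise seen from above, 0.698 (40 degrees) a click; fifth position 2.793; stops just past 0 and 4.189. A sprung detent draws it to the nearest click: pushed clearly past half way it snaps into the next and stays. A click takes 0.1 to 0.2 N m (3 to 6 N at 35 mm). It starts between first and third. Fin direction = first tick direction less this angle.
- dial_axis (a point): Fixed point on the dial's vertical axis, at the top face of the dial's disc (100 mm diameter), 100 mm above the work surface; axes as the box. A round hub of 22 mm diameter rises 23 mm above the disc here.
- fin_tip (a point): Outer end of the dial's fin, at mid height of the fin, 50 mm from the axis; turns with the dial. The fin is an upright radial rib on the disc that serves as pointer: 14 mm thick, it runs from the hub to 50 mm from the axis and stands 28 mm above the disc (top at 128 mm above the work surface), with a white line along its top. Its anticlockwise face is pushed to turn the dial clockwise.
- sidewall: Low white side wall fixed to the surface, 340 mm long (its x), 18 mm thick (its y), 128 mm high; origin at the centre of its underside. The toggle switch sits at mid length on its -y face, which looks towards the pump; its pivot is 16 mm in -y from the origin and 100 mm above the work surface.
- switch (a joint): Angle of the toggle in rad: 0 = off, lever pointing out from the wall and 0.4 rad (23 degrees) up; 0.8 = on, fully down, 0.4 rad below level. It stays where it is left and takes about 1.5 N at its tip.
- switch_tip (a point): Centre of the 15 mm ball at the end of the steel toggle lever (10 mm thick rod, 42 mm from pivot to this point). Off, it is 116 mm above the work surface, on, 84 mm; it sticks out about 46 mm from the wall's -y face.
- turntable: White plastic turntable disc, 280 mm diameter, 22 mm high, which does not turn here; origin at the centre of its underside.
- tin: Steel scouring pad tin, 68 mm diameter, 50 mm high, standing on the turntable; origin at the centre of its underside.
- jar: Clear glass jar with steel lid, 68 mm diameter, 95 mm high, standing on the turntable; origin at the centre of its underside.
- brush: Wooden scrub brush, 150 x 50 x 42 mm, lying bristles down on the turntable; origin at the centre of its underside.
Not all that is in view belongs to the job. Several things have the shape of the unit; the one meant has the colours described above.

How it is judged (in metres and radians):
On the way, in this order (a step that is already met when the one before it is completed fails the run):
1. the dial rests in the fifth position with the switch still off (value of joint dial between 2.673 and 2.913 rad and value of joint switch below 0.3 rad), for 0.3 s.
2. the switch is pressed down (value of joint dial between 2.673 and 2.913 rad and value of joint switch above 0.7 rad), for 0.1 s.
At the end, for the whole second after the job is handed in: The dial rests in the fifth click (2.793 rad, within 0.12), the toggle is down (over 0.7 of its 0.8 rad), and the tin, jar and brush on the turntable are within 15 mm of where they were (all of step 2 and distance of each of tin, jar, brush from where it was at the start of the episode below 0.015 m); the robot touches nothing.
It fails at once if the switch is pressed while the dial is not in the fifth position (value of joint switch above 0.4 rad and not (value of joint dial between 2.543 and 3.043 rad)).
It fails at once if the fin is pinched from both sides (contact force between the fingers and dial_c2 above 1.5 N and contact force between the fingers and dial_c3 above 1.5 N).
It fails at once if a bystander is moved or lifted (distance of any of tin, jar, brush from where it was at the start of the episode above 0.03 m).
It fails at once if the jar or tin is tipped (angle between any of jar, tin's own z axis and vertical above 0.3 rad).
It also fails if it takes over 61 s, if anything falls off the work surface, if the arm or the gripper's body presses on something with over 40 N, if the wrist force passes 120 N, or if a joint passes its speed limit or range.

## Robot

A 6-joint arm with a two-finger parallel gripper is mounted at the origin on the work surface. World frame = base frame: x ahead of the robot, y to its left, z up, the work surface at z = 0. Lengths are in mm, angles in rad, forces in N, time in s.
With the tool pointing down it reaches from about 350 to 975 mm from the base axis. Payload 17.4 kg.
Tool frame: the origin (TCP) lies midway between the tips of the shut fingers; the grasp point (between the pads) lies arm.grip_depth behind it (arm.grip_depth is the distance from the TCP to the grasp point, in mm); z points along the fingers, y is the direction in which the jaws open and shut (so a half turn about z gives the same grasp; the last joint's range is limited). The gripper opens to 85 mm and grips with 20 to 120 N. Pads are 22 mm wide; open, the fingers measure 114 mm over their backs; the gripper's body (76 mm by 85 mm) begins 54 mm behind the grasp point. The pads swing forward as they close: fully open they stand 13 mm farther back than shut.
Start: joints at [-1.25, 0.116, 1.442, -0, 1.584, -0.038], TCP at [237.018, -632.025, 231.303] pointing down, gripper open.
Joint ranges: [-2.83, 2.83], [-0.83, 2.19], [0.07, 2.5], [-1.14, 4.28], [0.01, 3], [-2.97, 2.97]. Speed limits (rad/s): [1.89, 1.89, 2.22, 3.14, 3.14, 3.14].

## Interface

Orientations are given as a rotation vector (axis times angle).
In Python, from cell import arm gives the robot as it stands.
- The arm moves only by the tool apply_moves, never from a script. Its argument "steps" is a list of rows, each an object with "rotation": the turn, a rotation vector about the tool's x, y, z scaled (see below), a list of three; "delta_pos": the shift along the tool's x, y, z scaled (see below), a list of three; "jaw": the gripper's target within -1 to 1 (fully open at 1, half-way at 0, shut at -1). A call has 1 to 20 rows; each row is the pose to reach, as a shift and turn from the pose commanded when the call began, along the tool's axes at that moment; what a row does not reach only later rows make up. The controller multiplies each number of a shift by 500 mm and each number of a turn by pi/2 rad. A row lasts 1/10 s, in which the tool goes at most 50 mm and 8.59 degrees, less where a joint would pass 70% of its speed; a pose out of reach is approached as far as the arm can. A call with a number of a shift or a turn outside -1 to 1 is refused whole. A call with a gripper value outside its range is refused whole. The fingers move at their own pace and stop on an object; "grip_force" is the grip in N (left out, the last holds). Time passes only in rows, so rows that repeat a pose let the fingers close. It gives the time, the measured TCP pose, the force and the opening at its end, in the units of the state.
- arm.state(): the state, without advancing time (a new reading comes with each control period).
- arm.read_camera(name): name is "side" or "top" or "wrist"; returns the picture (384x512x3 uint8, blue, green, red); there is no depth.
- arm.get_calibration(name): a dict with "camera_matrix" (3x3 intrinsics, pixels), "k1" (the pictures are not rectified: a ray, as slopes to the right and down, at radius r is drawn at 1 + k1 r^2 times it, then the intrinsics apply), "R" (3x3) and "t" (3): a world point X has camera coordinates R X + t. Camera axes: x right, y down, z forward; pixel columns grow to the right and rows downward; lengths in mm; the calibration is good to about 2 mm. A picture is of the moment at which its call begins: read the wrist's pose just before it. get_calibration takes no time and is no camera call; for the wrist camera it gives the pose at the moment of the call.
- arm.hand_in(): hands the job in, once; it reports no verdict.
The state is a dict: "t": time; "joint_positions": joint angles; "qvel": joint speeds; "joint_torque": joint torques, N m; "ee_pos": TCP position; "eef_rot": TCP orientation; "wrist_force": force on the tool from outside, world axes, zero at the start; "ft_torque": the same for the moment, N m; "opening": finger opening in mm.
Only numpy, scipy, OpenCV 4.12 (cv2) and the standard library are available. Lean on these libraries where they do the work, as an engineer would, in place of code of your own. Each camera call takes 0.05 s, during which the arm holds its last target. There are 200 camera calls.

## Working session

There is one attempt and no reset: what is moved stays moved. The work goes in short steps, Python scripts to look and compute and a tool call to move; the robot and the scene stay as the last step left them, time stands still between calls to the robot, and variables do not carry over. Pictures are saved under pics/ and viewed, about 8 in all and at most 12, crops included, and the job is handed in when it is done.

Besides the shell and the picture viewer there is one more tool, called after "Request:" as name([rows], argument=value, ...), one row to a line, values as JSON. apply_moves: Moves the arm, as the interface text tells. Shifts and turns lie within -1 to 1; 1 stands for 500 mm of shift or pi/2 rad of turn. Its arguments: {"type":"object","properties":{"steps":{"type":"array"},"grip_force":{"type":"number"}},"required":["steps"]}

```bash
mkdir -p pics; ls; python3 - <<'E'
from cell import arm
import cv2
for n in("top","side"):
    cv2.imwrite(f"pics/{n}0.png",arm.read_camera(n)); c=arm.get_calibration(n); print(n,c)
print(arm.state(),arm.grip_depth)
E
```

```text
pics
top {'camera_matrix': array([[469.6205708 ,   0.        , 256.52617763],
       [  0.        , 469.6205708 , 192.11793699],
       [  0.        ,   0.        ,   1.        ]]), 'k1': -0.05496169835781144, 'R': array([[-0.00895208, -0.99985553, -0.0144494 ],
       [-0.99351738,  0.01053112, -0.11319148],
       [ 0.11332729,  0.01334243, -0.99346812]]), 't': array([  41.17450701,  487.13112978, 1699.05737465])}
side {'camera_matrix': array([[400.93783549,   0.        , 257.79866551],
       [  0.        , 400.93783549, 195.1206129 ],
       [  0.        ,   0.        ,   1.        ]]), 'k1': -0.11931094351581302, 'R': array([[-0.87684946, -0.4802969 , -0.02121107],
       [-0.28651711,  0.55748755, -0.77917622],
       [ 0.38606083, -0.67714291, -0.62644594]]), 't': array([ 440.85578358,  211.9071573 , 1272.41418802])}
{'t': 0.1, 'joint_positions': array([-1.24978839e+00,  1.16451240e-01,  1.44215362e+00, -5.55459958e-06,
        1.58395223e+00, -3.77898324e-02]), 'qvel': array([ 0.00186666, -0.00104533, -0.0025094 ,  0.00018295, -0.00010647,
        0.00147831]), 'joint_torque': array([-9.38412109e-05, -7.33663273e+01, -6.33790684e+01, -9.44393423e-05,
        5.32869410e-03, -3.07917894e-06]), 'ee_pos': array([ 236.97795296, -631.88456648,  230.65491653]), 'eef_rot': array([-3.09023498e+00, -5.60409609e-01,  2.22380054e-04]), 'wrist_force': array([ 0.20538319,  0.79809523, -0.32823318]), 'ft_torque': array([-0.02466745, -0.05384178, -0.02073818]), 'opening': 85.317829629413} 18.700000000000003
```

View pics/top0.png

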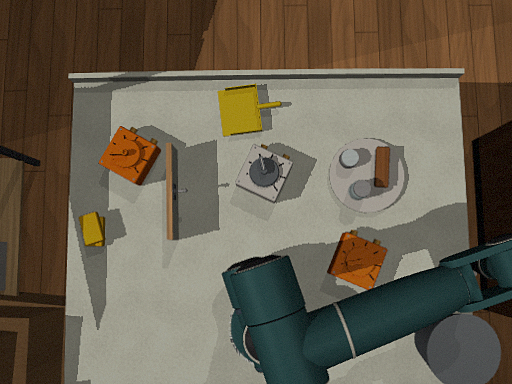

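View pics/side0.png

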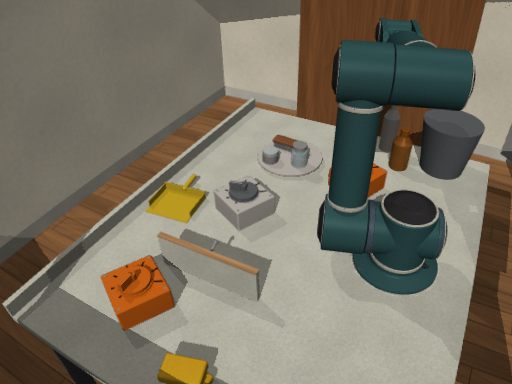

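Candidates for the unit in the top view: orange box (130,155), orange box (358,260), and white box with grey dial (265,172). I choose the white one. The top view shows the wall at (172,190) with its lever towards (185,190), and the turntable at (368,176). Next is a close crop.

```bash
python3 - <<'E'
import cv2,numpy as np
a=cv2.imread("pics/top0.png")
c=cv2.resize(a[125:215,225:315],None,fx=6,fy=6,interpolation=cv2.INTER_CUBIC)
b=cv2.resize(a[135:245,155:195],None,fx=5,fy=5,interpolation=cv2.INTER_CUBIC)
b=cv2.copyMakeBorder(b[:540],0,max(0,540-b.shape[0]),0,0,cv2.BORDER_CONSTANT)
cv2.imwrite("pics/crop1.png",np.hstack([c,b]))
E
```

```text
(no output)
```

View pics/crop1.png

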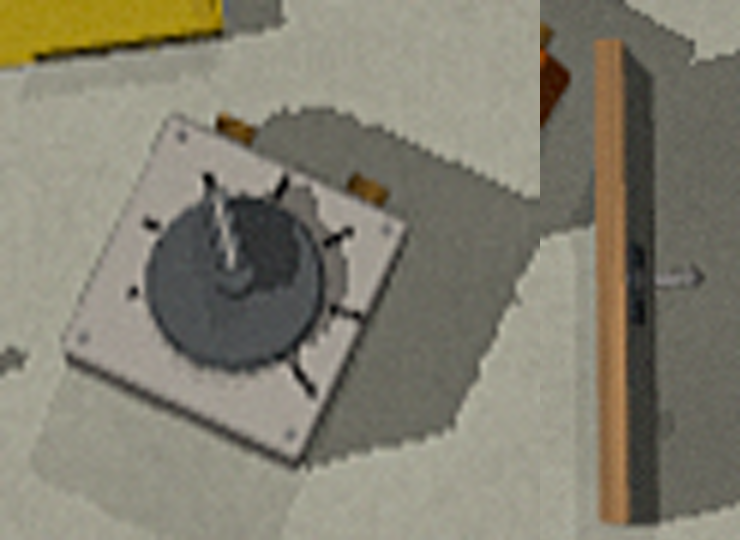

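Crop: white box with grey dial; box corners at crop (172,115), (408,228), (297,463), (65,350), brass stubs on the upper-right edge (+x). The shortest tick is at (132,292) and the fin points to the third tick (210,180). On the right, the wall with the lever tip at (703,277).

```bash
cat > h.py <<'E'
from cell import arm
import cv2,numpy as np
from scipy.optimize import least_squares
from scipy.spatial.transform import Rotation as Ro
def ray(px,z,c):
    u=cv2.undistortPoints(np.array(px,float).reshape(-1,1,2),c["camera_matrix"],np.array([c["k1"],0,0,0,0]))[:,0]
    d=np.c_[u,np.ones(len(u))]@c["R"]; o=-c["R"].T@c["t"]
    return o+d*((z-o[2])/d[:,2:])
def proj(X,c):
    return cv2.projectPoints(np.array(X,float).reshape(-1,3),cv2.Rodrigues(c["R"])[0],c["t"],c["camera_matrix"],np.array([c["k1"],0,0,0,0]))[0][:,0]
E
python3 - <<'E'
from h import *
c=arm.get_calibration("top")
P=lambda l:(np.array(l)+.5)/6-.5+[225,125]
Q=lambda l:(np.array(l)-[540,0]+.5)/5-.5+[155,135]
b=ray(P([(172,115),(408,228),(297,463),(65,350)]),85,c)
print(b, b.mean(0),np.linalg.norm(np.diff(b,axis=0),axis=1))
for e in((b[0]+b[1]-b[2]-b[3]),): print("x axis deg",np.degrees(np.arctan2(e[1],e[0])))
e=b[0]+b[3]-b[1]-b[2];print("y axis deg",np.degrees(np.arctan2(e[1],e[0])))
t=ray(P([(132,292),(150,223),(210,180),(283,187),(340,238),(347,315),(303,375)]),85,c)-b.mean(0)
print("ticks",np.degrees(np.arctan2(t[:,1],t[:,0])),np.hypot(t[:,0],t[:,1]))
f=ray(P([(215,192),(234,262)]),128,c);print("fin",f,np.degrees(np.arctan2(*(f[0]-f[1])[1::-1])))
print("disc",ray(P([(235,283)]),100,c))
w=ray(Q([(597,40),(623,40),(600,522),(627,522)]),128,c);print(w,w.mean(0))
print("tip",ray(Q([(700,277)]),116,c))
print(arm.get_calibration("wrist"))
E
```

```text
[[656.36903333  45.87107208  85.        ]
 [586.01339625 -94.35453966  85.        ]
 [445.97497763 -26.29615711  85.        ]
 [514.82378115 110.62946296  85.        ]] [550.79529709   8.96245957  85.        ] [156.88574779 155.7006812  153.26050756]
x axis deg -25.252212528716466
y axis deg 63.33104513773537
ticks [  91.45561397   51.67192629   12.4500811   -25.53571658  -64.70612423
 -104.26160516 -143.02068128] [61.62365607 64.47852594 67.24406948 67.49677785 69.32550268 68.23715053
 65.67456083]
fin [[600.90523374  20.35576264 128.        ]
 [559.50397068   9.73767411 128.        ]] 14.384485150792065
disc [[551.59081896   9.21944281 100.        ]]
[[655.13721256 352.58611925 128.        ]
 [654.87173101 334.13781654 128.        ]
 [316.95786626 346.09447721 128.        ]
 [316.82483457 327.38740441 128.        ]] [485.9479111  340.05145435 128.        ]
tip [[487.52892939 280.08603191 116.        ]]
{'camera_matrix': array([[298.75031811,   0.        , 253.78762231],
       [  0.        , 298.75031811, 192.46163845],
       [  0.        ,   0.        ,   1.        ]]), 'k1': -0.01727556422153297, 'R': array([[ 3.51021701e-01, -9.36367318e-01, -1.01287920e-04],
       [-9.00820223e-01, -3.37725464e-01,  2.72881726e-01],
       [-2.55551737e-01, -9.56961655e-02, -9.62047584e-01]]), 't': array([-675.3218544 ,  -35.64982164,  377.87724811])}
```

Request:
apply_moves([
  {"delta_pos": [0.98,-0.84,0],"rotation": [0,0,-0.93],"jaw": -1},
  {"delta_pos": [0.98,-0.84,0],"rotation": [0,0,-0.93],"jaw": -1},
  {"delta_pos": [0.98,-0.84,0],"rotation": [0,0,-0.93],"jaw": -1},
  {"delta_pos": [0.98,-0.84,0],"rotation": [0,0,-0.93],"jaw": -1},
  {"delta_pos": [0.98,-0.84,0],"rotation": [0,0,-0.93],"jaw": -1},
  {"delta_pos": [0.98,-0.84,0],"rotation": [0,0,-0.93],"jaw": -1},
  {"delta_pos": [0.98,-0.84,0],"rotation": [0,0,-0.93],"jaw": -1},
  {"delta_pos": [0.98,-0.84,0],"rotation": [0,0,-0.93],"jaw": -1},
  {"delta_pos": [0.98,-0.84,0],"rotation": [0,0,-0.93],"jaw": -1},
  {"delta_pos": [0.98,-0.84,0],"rotation": [0,0,-0.93],"jaw": -1},
  {"delta_pos": [0.98,-0.84,0],"rotation": [0,0,-0.93],"jaw": -1},
  {"delta_pos": [0.98,-0.84,0],"rotation": [0,0,-0.93],"jaw": -1},
  {"delta_pos": [0.98,-0.84,0],"rotation": [0,0,-0.93],"jaw": -1},
  {"delta_pos": [0.98,-0.84,0],"rotation": [0,0,-0.93],"jaw": -1},
  {"delta_pos": [0.98,-0.84,0],"rotation": [0,0,-0.93],"jaw": -1},
  {"delta_pos": [0.98,-0.84,0],"rotation": [0,0,-0.93],"jaw": -1},
  {"delta_pos": [0.98,-0.84,0],"rotation": [0,0,-0.93],"jaw": -1},
  {"delta_pos": [0.98,-0.84,0],"rotation": [0,0,-0.93],"jaw": -1},
])

```text
t: 1.9
ee_pos: [548.0, -67.7, 231.4]
eef_rot: [1.93, 2.478, 0.0]
wrist_force: [0.4, -0.8, -0.2]
opening: -0.1
```

```bash
python3 - <<'E'
from h import *
import pickle
c=arm.get_calibration("wrist"); a=arm.read_camera("wrist"); pickle.dump(c,open("w1.pkl","wb"))
cv2.imwrite("pics/w1.png",a); cv2.imwrite("pics/w1b.png",cv2.resize(a,(768,576),interpolation=cv2.INTER_CUBIC))
s=arm.state(); print(s["t"],s["ee_pos"],s["eef_rot"],s["opening"]); print(proj([[551,9,100]],c))
E
```

```text
1.95 [548.06824729 -67.55318368 231.46692369] [1.93013965e+00 2.47838497e+00 1.47788728e-04] 0.28761282419400264
[[278.84554527 101.79063623]]
```

View pics/w1b.png

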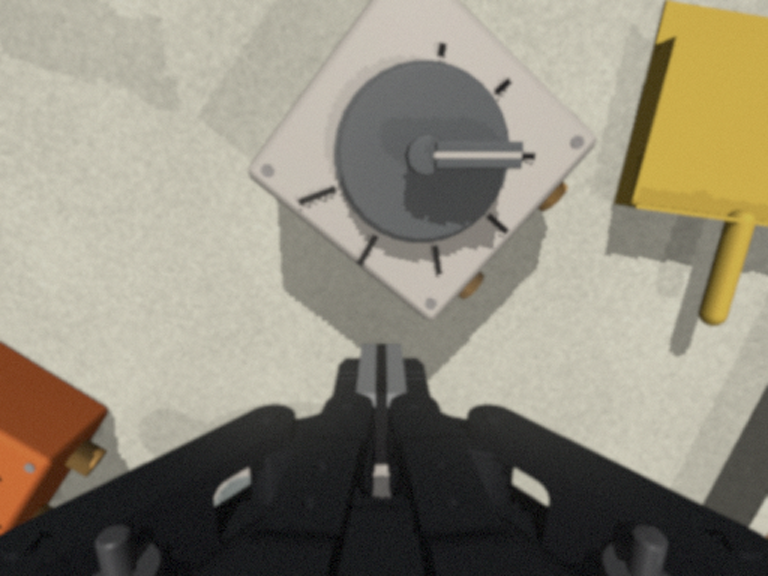

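Wrist view: the dial (disc centre (423,151)) has its fin pointing right at the third tick (528,156). Box corners are at (250,170), (432,318), (595,137). The shut fingertips, about 16 mm wide, are at (381,345).

```bash
python3 - <<'E'
from h import *
import pickle
c=pickle.load(open("w1.pkl","rb"))
P=lambda l:(np.array(l)+.5)/1.5-.5
b=ray(P([(250,172),(432,318),(596,137)]),85,c); print(b,np.linalg.norm(np.diff(b,axis=0),axis=1),(b[0]+b[2])/2)
d=b[2]-b[1]; print("x-edge dir(y axis) deg",np.degrees(np.arctan2(*d[1::-1])),np.degrees(np.arctan2(*(b[1]-b[0])[1::-1])))
D=ray(P([(335,151),(509,151),(422,60),(422,242)]),100,c);print(D,D[:2].mean(0),D[2:].mean(0))
f=ray(P([(436,155),(522,156)]),128,c);print("fin",f,np.degrees(np.arctan2(*(f[1]-f[0])[1::-1])))
print("hub",ray(P([(424,155)]),123,c))
t=ray(P([(442,50),(503,87),(528,156),(497,224),(436,260),(367,250),(317,195)]),85,c)
A=np.c_[2*t[:,:2],np.ones(7)]
o=np.array([551,9,85]);print(np.degrees(np.arctan2(*(t-o)[:,1::-1].T)))
E
```

```text
[[452.89323529 -27.16209581  85.        ]
 [589.81628875 -92.32468362  85.        ]
 [655.36657183  45.64482564  85.        ]] [151.63800784 152.74955024] [554.12990356   9.24136491  85.        ]
x-edge dir(y axis) deg 64.58727887319327 -25.45008615982366
[[503.29945177  -1.90883099 100.        ]
 [602.12111511  23.12481969 100.        ]
 [539.65522161  57.47654102 100.        ]
 [567.12647532 -41.31086886 100.        ]] [552.71028344  10.60799435 100.        ] [553.39084847   8.08283608 100.        ]
fin [[558.17004667   9.20752004 128.        ]
 [602.32736488  19.92897566 128.        ]] 13.647399390977618
hub [[552.46678204   7.83503505 123.        ]]
[  90.92709592   51.07994381   12.99836716  -25.378251    -63.90577771
 -103.0328023  -143.83567489]
```

Request:
apply_moves([
  {"delta_pos": [0.206,0.118,0],"rotation": [0,0,0],"jaw": -1},
  {"delta_pos": [0.206,0.118,0],"rotation": [0,0,0],"jaw": -1},
  {"delta_pos": [0.206,0.118,0],"rotation": [0,0,0],"jaw": -1},
  {"delta_pos": [0.206,0.118,0.1],"rotation": [0,0,0],"jaw": -1},
  {"delta_pos": [0.206,0.118,0.18],"rotation": [0,0,0],"jaw": -1},
  {"delta_pos": [0.206,0.118,0.22],"rotation": [0,0,0],"jaw": -1},
  {"delta_pos": [0.206,0.118,0.239],"rotation": [0,0,0],"jaw": -1},
  {"delta_pos": [0.206,0.118,0.239],"rotation": [0,0,0],"jaw": -1},
  {"delta_pos": [0.206,0.118,0.239],"rotation": [0,0,0],"jaw": -1},
])

```text
t: 2.85
ee_pos: [580.7, 47.4, 113.3]
eef_rot: [1.928, 2.479, 0.002]
wrist_force: [1.2, -1.3, -0.1]
opening: -0.2
```

```bash
cat > arc.py <<'E'
# rows for sweeping the finger round the axis: fin angle phi, finger tangential offset
import sys
from h import *
ax=np.array([552.5,9.])
def rows(phis,off,r=36):
    s=arm.state(); R=Ro.from_rotvec(s["eef_rot"]).as_matrix()
    print(s["t"],s["ee_pos"].round(1),s["wrist_force"].round(1),"xang",np.degrees(np.arctan2(R[1,0],R[0,0])))
    x0=np.degrees(np.arctan2(R[1,0],R[0,0]))
    for p in phis:
        q=np.radians(p); u=np.array([np.cos(q),np.sin(q)]); n=np.array([-u[1],u[0]])
        w=np.r_[ax+r*u+off*n,s["ee_pos"][2]]-s["ee_pos"]
        print(p,(R.T@w/500).round(4),"rz",round((x0-90-p)/90,4))
E
python3 - <<'E'
from arc import *
rows([14,8,2,-4,-10,-14,-18,-22],18)
E
```

```text
2.85 [580.7  47.4 113.3] [ 1.2 -1.3 -0.1] xang 104.23640277172332
14 [-0.0249 -0.0015  0.    ] rz 0.0026
8 [-0.0326  0.0019  0.    ] rz 0.0693
2 [-0.0407  0.0044  0.    ] rz 0.136
-4 [-0.049  0.006  0.   ] rz 0.2026
-10 [-0.0573  0.0068  0.    ] rz 0.2693
-14 [-0.063   0.0068  0.    ] rz 0.3137
-18 [-0.0686  0.0065  0.    ] rz 0.3582
-22 [-0.0741  0.0057  0.    ] rz 0.4026
```

Request:
apply_moves([
  {"delta_pos": [-0.02,-0.001,0],"rotation": [0,0,0],"jaw": -1},
  {"delta_pos": [-0.025,-0.001,0],"rotation": [0,0,0.003],"jaw": -1},
  {"delta_pos": [-0.0326,0.002,0],"rotation": [0,0,0.069],"jaw": -1},
  {"delta_pos": [-0.0407,0.0044,0],"rotation": [0,0,0.136],"jaw": -1},
  {"delta_pos": [-0.049,0.006,0],"rotation": [0,0,0.203],"jaw": -1},
  {"delta_pos": [-0.0573,0.0068,0],"rotation": [0,0,0.269],"jaw": -1},
  {"delta_pos": [-0.063,0.0068,0],"rotation": [0,0,0.314],"jaw": -1},
  {"delta_pos": [-0.063,0.0068,0],"rotation": [0,0,0.314],"jaw": -1},
  {"delta_pos": [-0.063,0.0068,0],"rotation": [0,0,0.314],"jaw": -1},
])

```text
t: 3.75
ee_pos: [591.3, 17.7, 112.2]
eef_rot: [2.474, 1.936, 0.001]
wrist_force: [-0.3, 0.4, 0.2]
opening: -0.2
```

```bash
python3 - <<'E'
from arc import *
rows([-14,-18,-26,-32,-38,-44,-50,-54,-57],18)
a=arm.read_camera("wrist"); b=arm.read_camera("top")
w=cv2.resize(a,(512,384)); t=cv2.resize(b[125:215,225:315],(384,384),interpolation=cv2.INTER_CUBIC)[:, :288]
cv2.imwrite("pics/m2.png",np.hstack([w,t]))
E
```

```text
3.75 [591.3  17.7 112.2] [-0.3  0.4  0.2] xang 76.09606510661739
-14 [0.0003 0.0008 0.    ] rz 0.0011
-18 [-0.0048  0.0032  0.    ] rz 0.0455
-26 [-0.0155  0.0067  0.    ] rz 0.1344
-32 [-0.0237  0.0084  0.    ] rz 0.2011
-38 [-0.0321  0.0092  0.    ] rz 0.2677
-44 [-0.0405  0.0091 -0.    ] rz 0.3344
-50 [-0.0489  0.0082 -0.    ] rz 0.4011
-54 [-0.0544  0.007  -0.    ] rz 0.4455
-57 [-0.0585  0.006  -0.    ] rz 0.4788
```

View pics/m2.png

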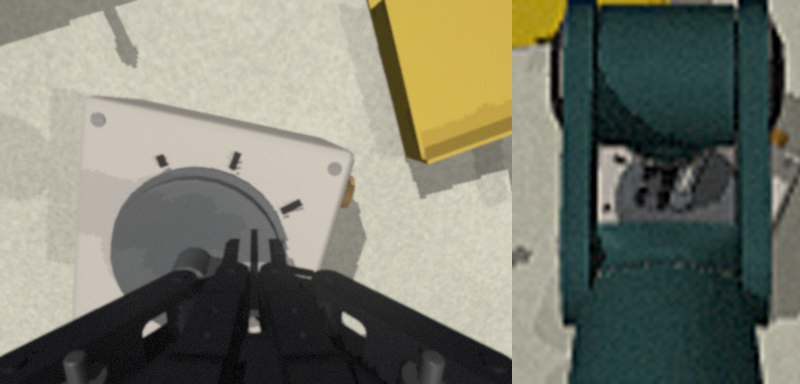

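The wrist view shows that the fin (near the hub at (192,262)) has left the finger. In the top inset its white top points upper-right, at the fourth tick. The force is about zero, so it snapped. Next click.

Request:
apply_moves([
  {"delta_pos": [-0.0048,0.0032,0],"rotation": [0,0,0.045],"jaw": -1},
  {"delta_pos": [-0.0155,0.0067,0],"rotation": [0,0,0.134],"jaw": -1},
  {"delta_pos": [-0.0237,0.0084,0],"rotation": [0,0,0.201],"jaw": -1},
  {"delta_pos": [-0.0321,0.0092,0],"rotation": [0,0,0.268],"jaw": -1},
  {"delta_pos": [-0.0405,0.0091,0],"rotation": [0,0,0.334],"jaw": -1},
  {"delta_pos": [-0.0489,0.0082,0],"rotation": [0,0,0.401],"jaw": -1},
  {"delta_pos": [-0.0544,0.007,0],"rotation": [0,0,0.445],"jaw": -1},
  {"delta_pos": [-0.0544,0.007,0],"rotation": [0,0,0.445],"jaw": -1},
  {"delta_pos": [-0.0544,0.007,0],"rotation": [0,0,0.445],"jaw": -1},
])

```text
t: 4.75
ee_pos: [588.1, -9.2, 111.9]
eef_rot: [2.987, 0.974, 0.0]
wrist_force: [-0.2, -0.2, 0.1]
opening: 0.3
```

```bash
python3 - <<'E'
from arc import *
rows([-54,-40,-20,0],22)
print(arm.state()["joint_positions"])
E
```

```text
4.75 [588.1  -9.2 111.9] [-0.2 -0.2  0.1] xang 36.11256804543207
-54 [0.0078 0.0008 0.    ] rz 0.0013
-40 [ 0.024 -0.012  0.   ] rz -0.1543
-20 [ 0.0406 -0.0361  0.    ] rz -0.3765
0 [ 0.0481 -0.0644  0.    ] rz -0.5987
[-5.90045260e-02 -1.45716707e-02  1.77296758e+00  4.15663047e-05
  1.38305800e+00  8.81500836e-01]
```

Request:
apply_moves([
  {"delta_pos": [0.02,0,0],"rotation": [0,0,0],"jaw": -1},
  {"delta_pos": [0.02,0,0],"rotation": [0,0,0],"jaw": -1},
  {"delta_pos": [0.02,0,-0.1],"rotation": [0,0,0],"jaw": -1},
  {"delta_pos": [0.02,0,-0.2],"rotation": [0,0,0],"jaw": -1},
  {"delta_pos": [0.02,0,-0.24],"rotation": [0,0,0],"jaw": -1},
  {"delta_pos": [0.077,-0.449,-0.24],"rotation": [0,0,-0.599],"jaw": -1},
  {"delta_pos": [0.077,-0.449,-0.24],"rotation": [0,0,-0.599],"jaw": -1},
  {"delta_pos": [0.077,-0.449,-0.24],"rotation": [0,0,-0.599],"jaw": -1},
  {"delta_pos": [0.077,-0.449,-0.24],"rotation": [0,0,-0.599],"jaw": -1},
  {"delta_pos": [0.077,-0.449,-0.24],"rotation": [0,0,-0.599],"jaw": -1},
  {"delta_pos": [0.077,-0.449,-0.24],"rotation": [0,0,-0.599],"jaw": -1},
  {"delta_pos": [0.077,-0.449,-0.24],"rotation": [0,0,-0.599],"jaw": -1},
  {"delta_pos": [0.077,-0.449,-0.24],"rotation": [0,0,-0.599],"jaw": -1},
  {"delta_pos": [0.077,-0.449,-0.24],"rotation": [0,0,-0.599],"jaw": -1},
])

```text
t: 6.15
ee_pos: [487.5, 195.2, 231.8]
eef_rot: [-2.225, -2.217, 0.0]
wrist_force: [-0.4, 0.6, -0.3]
opening: 0.1
```

```bash
python3 - <<'E'
from h import *
import pickle
s=arm.state(); print(s["t"],s["ee_pos"],s["eef_rot"])
c=arm.get_calibration("wrist"); pickle.dump(c,open("w3.pkl","wb"))
a=arm.read_camera("wrist"); b=arm.read_camera("top")
t=cv2.resize(b[125:215,225:315],(384,384),interpolation=cv2.INTER_CUBIC)[:, :288]
cv2.imwrite("pics/m3.png",np.hstack([a,t]))
print(proj([[487,285,116],[552.5,9,128]],c))
E
```

```text
6.15 [487.47572375 195.16263353 231.78818353] [-2.22545574e+00 -2.21737021e+00  1.06681661e-04]
[[253.06435174  80.59449172]
 [317.66111841 364.33095622]]
```

View pics/m3.png

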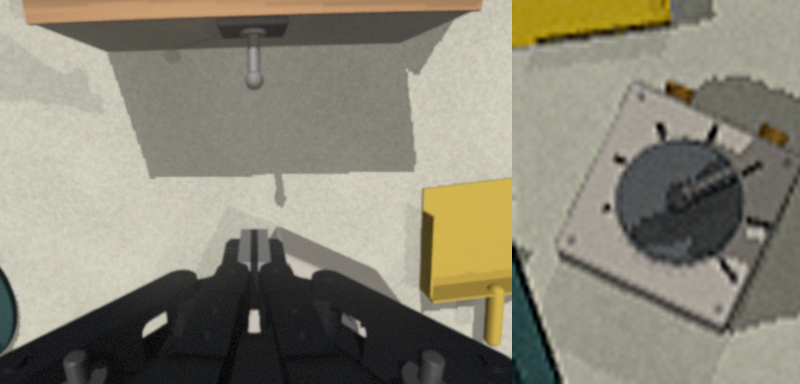

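The inset shows the fin pointing at the fifth tick (750,168). The wrist view shows the lever ball at (254,80), which agrees with the predicted (253,81), so the switch is still off at (488,285,116). I'll press it straight down.

Request:
apply_moves([
  {"delta_pos": [0.176,0.001,0.0],"rotation": [0,0,0],"jaw": -1},
  {"delta_pos": [0.176,0.001,0.0],"rotation": [0,0,0],"jaw": -1},
  {"delta_pos": [0.176,0.001,0.1],"rotation": [0,0,0],"jaw": -1},
  {"delta_pos": [0.176,0.001,0.18],"rotation": [0,0,0],"jaw": -1},
  {"delta_pos": [0.176,0.001,0.21],"rotation": [0,0,0],"jaw": -1},
  {"delta_pos": [0.176,0.001,0.225],"rotation": [0,0,0],"jaw": -1},
  {"delta_pos": [0.176,0.001,0.24],"rotation": [0,0,0],"jaw": -1},
  {"delta_pos": [0.176,0.001,0.255],"rotation": [0,0,0],"jaw": -1},
  {"delta_pos": [0.176,0.001,0.27],"rotation": [0,0,0],"jaw": -1},
  {"delta_pos": [0.176,0.001,0.278],"rotation": [0,0,0],"jaw": -1},
  {"delta_pos": [0.176,0.001,0.281],"rotation": [0,0,0],"jaw": -1},
  {"delta_pos": [0.176,0.001,0.281],"rotation": [0,0,0],"jaw": -1},
])

```text
t: 7.45
ee_pos: [488.1, 283.1, 91.3]
eef_rot: [-2.224, -2.219, 0.0]
wrist_force: [-1.0, 0.8, 0.4]
opening: -0.1
```

Request:
apply_moves([
  {"delta_pos": [0,0,0.002],"rotation": [0,0,0],"jaw": -1},
  {"delta_pos": [0,0,0.003],"rotation": [0,0,0],"jaw": -1},
  {"delta_pos": [0,0,0.003],"rotation": [0,0,0],"jaw": -1},
])

```text
t: 7.75
ee_pos: [488.3, 283.2, 90.5]
eef_rot: [2.224, 2.219, 0.001]
wrist_force: [-1.5, -0.3, 6.1]
opening: -0.1
```

6 N now, with travel stopped: the toggle is at its lower stop. Retreat and look.

Request:
apply_moves([
  {"delta_pos": [0,0,-0.05],"rotation": [0,0,0],"jaw": -1},
  {"delta_pos": [0,0,-0.15],"rotation": [0,0,0],"jaw": -1},
  {"delta_pos": [0,0,-0.25],"rotation": [0,0,0],"jaw": -1},
  {"delta_pos": [-0.15,0,-0.28],"rotation": [0,0,0],"jaw": -1},
  {"delta_pos": [-0.18,0,-0.28],"rotation": [0,0,0],"jaw": -1},
  {"delta_pos": [-0.18,0,-0.28],"rotation": [0,0,0],"jaw": -1},
  {"delta_pos": [-0.18,0,-0.28],"rotation": [0,0,0],"jaw": -1},
])

```text
t: 8.45
ee_pos: [488.0, 192.5, 230.1]
eef_rot: [2.226, 2.217, 0.001]
wrist_force: [0.4, 0.6, -0.2]
opening: -0.3
```

```bash
python3 - <<'E'
from h import *
s=arm.state(); print(s["t"],s["ee_pos"],s["wrist_force"])
c=arm.get_calibration("wrist")
a=arm.read_camera("wrist"); b=arm.read_camera("top")
t=cv2.resize(b[125:215,225:315],(384,384),interpolation=cv2.INTER_CUBIC)[:, :288]
cv2.imwrite("pics/m4.png",np.hstack([a,t]))
print("off/on",proj([[488,285,116],[488,285,84]],c))
o=cv2.imread("pics/top0.png"); d=cv2.absdiff(o,b)[135:215,325:410]; print("turntable diff",d.max(),d.mean())
E
```

```text
8.45 [487.95084995 192.53923197 230.09321424] [ 0.43047297  0.58288929 -0.15875414]
off/on [[253.5051023   77.02764653]
 [253.53693303  80.52379513]]
turntable diff 77 27.14593137254902
```

View pics/m4.png

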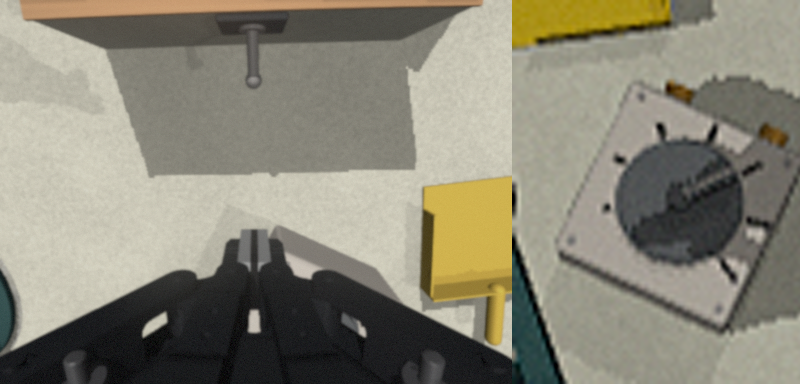

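The ball is now at (253,81), matching the predicted "on" position (254,80.5), and the lever's shadow beyond the wall has gone. In the inset the fin still lies on the fifth tick.

```bash
python3 -c "
from cell import arm
print(arm.hand_in())"
```

```text
the job is handed in; nothing more can be done
None
```

The dial is in the fifth position and the toggle is pressed down. The job was handed in about 8.5 s into the run; the hand-in reports no verdict.

- **Dial:** It started at the third position. I pushed the fin's anticlockwise face with the shut fingertips, one click at a time, to the fourth and then the fifth. After each push the wrist force was about zero, and the top view showed the fin on the fifth tick both before and after the switch was pressed.
- **Switch:** It was still off when the dial reached the fifth position. I pressed it straight down until the tool stopped at z = 90.5 mm with about 6 N, which puts the ball near its "on" height. The last picture shows the ball at (253,81) against a predicted (254,80.5) for "on", and the lever's shadow beyond the wall is gone. The predicted "off" pixel is only about 3 px away, so the stop height, the force and the shadow are the stronger evidence.
- **Turntable things:** My one check here did not settle anything. The pixel difference from the first picture was large (mean 27), probably because the arm's shadow and position had changed. I did not measure the tin, jar and brush separately. The fingertips stayed at about 230 mm on the only pass near them, and the wrist forces read between moves showed no contact there.

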